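# Line up the press dies by size

### The arm

A 7-joint arm with a two-finger parallel gripper is mounted at the origin on the work surface. World frame = base frame: x ahead of the robot, y to its left, z up, the work surface at z = 0. Lengths are in m, angles in rad, forces in N, time in s.
With the tool pointing down it reaches from about 0.35 to 0.9 m from the base axis. Payload 19.9 kg.
Tool frame: the origin (TCP) lies at the very end of the fingers, on their centre line; the grasp point (between the pads) lies 19 mm behind it; z points along the fingers, y is the line along which they close (so a half turn about z gives the same grasp; the last joint's range is limited). The gripper opens to 94 mm and grips with 3 to 60 N. Pads are 16 mm wide; open, the fingers measure 119 mm over their backs; the gripper's body (75 mm by 177 mm) begins 78 mm behind the grasp point.
Start: joints at [1.167, 0.417, -0.01, 1.614, 0.005, 1.111, -0.053], TCP at [0.221, -0.585, 0.205] pointing down, gripper open.
Joint ranges: [-2.81, 2.81], [-0.39, 2.02], [-1.27, 1.25], [0.06, 2.57], [-1.19, 4.33], [0.19, 2], [-2.82, 2.82]. Speed limits (rad/s): [1.89, 1.89, 2.39, 2.39, 3.01, 3.01, 3.01].

### API

Orientations are given as a unit quaternion [w, x, y, z].
In Python, from rig import env, move_gripper, solver, state, cams, ticket gives the robot as it stands. Calls block until the motion is done:
- env.goto(position, orientation): joint-space move of the TCP to a pose.
- env.move_linear(position, rotation=None, velocity=0.15): straight line of the TCP; rotation=None keeps the orientation; velocity is the mean speed in m/s.
- env.goto_joints(angles): joint-space move.
- move_gripper(opening, grasp_force=None): finger opening in m; grasp_force is the grip in N (None keeps the last); returns when the fingers have stopped.
- env.sleep(seconds).
- solver.inverse_kinematics(position, orientation): joint angles nearest the present ones, or None.
- state(): the state.
- cams.grab_frame(name): name is "scene" or "top" or "wrist"; returns (picture, depth): 400x640x3 uint8, blue, green, red; 400x640 float32, m along the optical axis (not along the pixel's ray), 0 where there is no reading.
- cams.camera_model(name): a dict with "camera_matrix" (3x3 intrinsics, pixels), "world_from_camera" (4x4, takes a point from camera to world coordinates). Camera axes: x right, y up, looking along -z (the intrinsics and any distortion apply to the point x, -y, -z); pixel columns grow to the right and rows downward; lengths in m; the calibration is good to about 2 mm. The wrist camera is an equidistant fisheye: a pixel r from the principal point sees the ray r / f radians off the axis. A picture is of the moment at which its call begins: read the wrist's pose just before it. camera_model takes no time and is no camera call; for the wrist camera it gives the pose at the moment of the call.
A pose or a line that the arm cannot do raises env.MotionError and nothing moves.
- ticket.sign_off(): hands the job in; it is judged then, once.
The state is a dict: "time_s": time; "joint_positions": joint angles; "joint_velocities": joint speeds; "effort": joint torques, N m; "eef_pos": TCP position; "ee_rot": TCP orientation; "contact_force": force on the tool from outside, world axes, zero at the start; "torque": the same for the moment, N m; "gripper_width": finger opening in m; "grip_force": force on a finger pad.
Only numpy, scipy, OpenCV 4.12 (cv2) and the standard library are available. Lean on these libraries where they do the work, as an engineer would, in place of code of your own. Each camera call takes 0.05 s, during which the arm holds its last target. There are 200 camera calls.

### The job

Set the four loose aluminium press dies in a row on the pale wooden strip, one standing upright on the middle of each round felt mark, in order of disc size: the smallest on the mark next to the brass post, then each next larger one, the largest farthest from the post.

Things in the scene. Friction and masses are not known exactly. Their poses are not given: they have to be found in the camera images.
- die_24: The smallest of four loose aluminium press dies: a plain round disc 24 mm in diameter and 14 mm thick, with a 16 mm round grip stem rising from the middle of its top to 42 mm above its underside (alike on all four). About 30 g. Starts upright on the bench. Origin: centre of the underside; z up along the stem; its yaw means nothing.
- die_36: The second smallest of four loose aluminium press dies: a plain round disc 36 mm in diameter and 14 mm thick, with a 16 mm round grip stem rising from the middle of its top to 42 mm above its underside (alike on all four). About 55 g. Starts upright on the bench. Origin: centre of the underside; z up along the stem; its yaw means nothing.
- die_48: The second largest of four loose aluminium press dies: a plain round disc 48 mm in diameter and 14 mm thick, with a 16 mm round grip stem rising from the middle of its top to 42 mm above its underside (alike on all four). About 85 g. Starts upright on the bench. Origin: centre of the underside; z up along the stem; its yaw means nothing.
- die_60: The largest of four loose aluminium press dies: a plain round disc 60 mm in diameter and 14 mm thick, with a 16 mm round grip stem rising from the middle of its top to 42 mm above its underside (alike on all four). About 125 g. Starts upright on the bench. Origin: centre of the underside; z up along the stem; its yaw means nothing.
- mark_a: Flat round grey felt mark, 64 mm in diameter, lying on the wooden strip, the first (towards the strip's +y end) of four alike along it; under 1 mm thick, no rim. Neighbouring marks are 68 to 84 mm apart, centre to centre. Origin: its centre, on the strip's top face, 12 mm above the bench.
- mark_b: Flat round grey felt mark, 64 mm in diameter, lying on the wooden strip, the second of four alike along it; under 1 mm thick, no rim. Neighbouring marks are 68 to 84 mm apart, centre to centre. Origin: its centre, on the strip's top face, 12 mm above the bench.
- mark_c: Flat round grey felt mark, 64 mm in diameter, lying on the wooden strip, the third of four alike along it; under 1 mm thick, no rim. Neighbouring marks are 68 to 84 mm apart, centre to centre. Origin: its centre, on the strip's top face, 12 mm above the bench.
- mark_d: Flat round grey felt mark, 64 mm in diameter, lying on the wooden strip, the fourth (towards the strip's -y end) of four alike along it; under 1 mm thick, no rim. Neighbouring marks are 68 to 84 mm apart, centre to centre. Origin: its centre, on the strip's top face, 12 mm above the bench.
- post: Upright brass post, 14 mm in diameter, 30 mm high, with a 20 mm foot, fixed on the wooden strip beyond one of its end marks (57 to 65 mm from that mark's centre); which end varies. The other end has only a small flat screw. The strip: pale wood, 390 by 70 by 12 mm, fixed flat on the bench. Origin: centre of the post's foot, on the strip's top face.
There are look-alikes about, which are no part of the job. Leave any blue or red look-alike of the die_48 alone.

How it is judged:
At the end, for the whole second after the job is handed in: Counting from the post, the 24, 36, 48 and 60 mm dies stand on the first to fourth felt marks, each centred within 12 mm, upright (within 0.1 rad), underside on the strip's top (8 to 18 mm above the bench), released and at rest (under 0.02 m/s) (((horizontal distance between post and mark_a below 0.09 m and horizontal distance between die_24 and mark_a below 0.012 m and horizontal distance between die_36 and mark_b below 0.012 m and horizontal distance between die_48 and mark_c below 0.012 m and horizontal distance between die_60 and mark_d below 0.012 m) or (horizontal distance between post and mark_d below 0.09 m and horizontal distance between die_24 and mark_d below 0.012 m and horizontal distance between die_36 and mark_c below 0.012 m and horizontal distance between die_48 and mark_b below 0.012 m and horizontal distance between die_60 and mark_a below 0.012 m)) and angle between each of die_24, die_36, die_48, die_60's own z axis and vertical below 0.1 rad and linear speed of each of die_24, die_36, die_48, die_60 below 0.02 m/s and height (world z) of die_24 between 0.008 and 0.018 m and height (world z) of die_36 between 0.008 and 0.018 m and height (world z) of die_48 between 0.008 and 0.018 m and height (world z) of die_60 between 0.008 and 0.018 m); the robot touches nothing.
It also fails if it takes over 99 s, if anything falls off the work surface, if the arm or the gripper's body presses on something with over 40 N, if the wrist force passes 120 N, or if a joint passes its speed limit or range.

## Working session

There is one attempt and no reset: what is moved stays moved. The work goes in short steps, each a Python script; the robot and the scene stay as the last script left them, time stands still between calls to the robot, and variables do not carry over. Pictures are saved under pics/ and viewed, at most 14 in all, crops included, and the job is handed in when it is done.

```bash
ls; mkdir -p pics
python3 - <<'E'
from rig import env,state,cams
import cv2,numpy as np
np.set_printoptions(precision=4,suppress=True)
for n in("top","scene"):
    im,d=cams.grab_frame(n); cv2.imwrite(f"pics/{n}0.png",im); np.savez(f"pics/{n}0.npz",im=im,d=d)
    print(n,cams.camera_model(n))
s=state();print(s["time_s"],s["eef_pos"],s["ee_rot"],s["gripper_width"])
E
```

```text
pics
top {'camera_matrix': array([[397.2571,   0.    , 327.7354],
       [  0.    , 397.2571, 201.0948],
       [  0.    ,   0.    ,   1.    ]]), 'world_from_camera': array([[-0.0054,  0.9902, -0.1393,  0.416 ],
       [-1.    , -0.0042,  0.0085,  0.024 ],
       [ 0.0078,  0.1393,  0.9902,  0.9563],
       [ 0.    ,  0.    ,  0.    ,  1.    ]])}
scene {'camera_matrix': array([[388.0465,   0.    , 320.8875],
       [  0.    , 388.0465, 200.0579],
       [  0.    ,   0.    ,   1.    ]]), 'world_from_camera': array([[ 0.8332, -0.3754,  0.4059,  0.8745],
       [ 0.5529,  0.5566, -0.6201, -0.496 ],
       [ 0.0069,  0.7411,  0.6713,  0.6402],
       [ 0.    ,  0.    ,  0.    ,  1.    ]])}
0.1 [ 0.2211 -0.5843  0.2049] [-0.0005  0.9837  0.1799 -0.0001] 0.09383000305858805
```

View pics/top0.png

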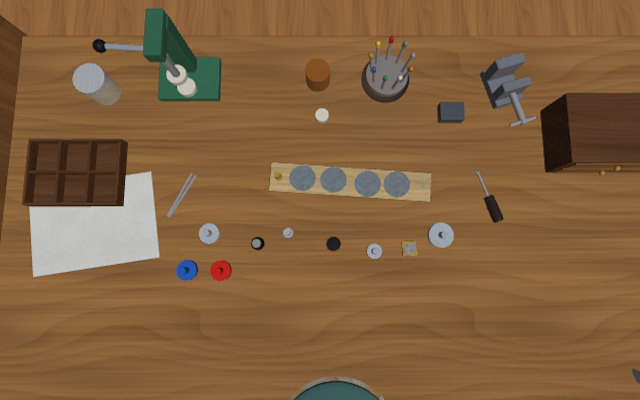

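View pics/scene0.png

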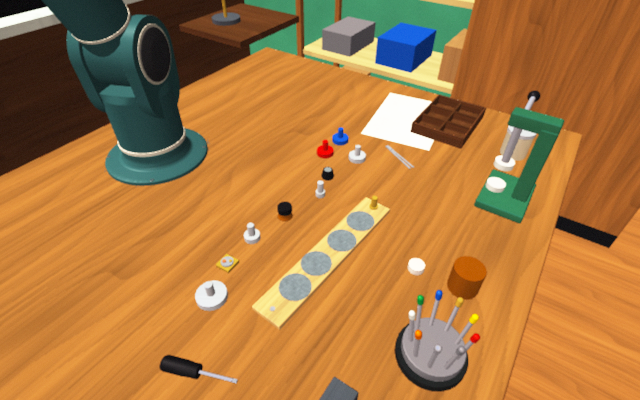

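The top view shows the row of marks at about (302,177), (333,179), (368,184) and (397,184), with the brass post at (278,176), so the smallest die goes at the left (+y) end.

These could be taken for dies:
- Aluminium dies: (288,232) 24 mm, (374,251) 36 mm, (209,233) 48 mm, (441,235) 60 mm.
- Blue (187,270) and red (221,270) look-alikes.
- Black part with a grey knob (257,243), black knob (333,243), brass square (409,249), white cap (322,115).

I choose the four plain aluminium ones, then measure them and check them in one crop.

```bash
cat > h.py <<'E'
import numpy as np,cv2
from rig import env,move_gripper,solver,state,cams,ticket
np.set_printoptions(precision=4,suppress=True)
def ray(n,u,v,z,M=None):
    M=M or cams.camera_model(n);K=M["camera_matrix"];T=M["world_from_camera"]
    d=T[:3,:3]@np.array([(u-K[0,2])/K[0,0],-(v-K[1,2])/K[1,1],-1]);o=T[:3,3]
    return o+d*(z-o[2])/d[2]
def blobs(im,mask,roi,amin,n,z):
    m=np.zeros_like(mask);x0,y0,x1,y1=roi;m[y0:y1,x0:x1]=mask[y0:y1,x0:x1]
    out=[]
    for c in cv2.findContours(m,cv2.RETR_EXTERNAL,cv2.CHAIN_APPROX_NONE)[0]:
        if cv2.contourArea(c)<amin: continue
        q=np.array([ray(n,u,v,z)[:2] for u,v in c[:,0]],np.float32)
        (cx,cy),r=cv2.minEnclosingCircle(q)
        (a,b),(w,h),_=cv2.fitEllipse(q)
        out.append((c[:,0].mean(0),np.array([a,b,w,h,cx,cy,2*r])*1000))
    return out
E
python3 - <<'E'
from h import *
im=np.load("pics/top0.npz")["im"];d=np.load("pics/top0.npz")["d"]
hsv=cv2.cvtColor(im,cv2.COLOR_BGR2HSV)
grey=((hsv[...,1]<70)&(hsv[...,2]>110)).astype(np.uint8)*255
felt=((hsv[...,1]<90)&(hsv[...,2]>60)).astype(np.uint8)*255
print("dies");[print(*b) for b in blobs(im,grey,(190,215,460,280),8,"top",.014)]
print("marks");[print(*b) for b in blobs(im,felt,(270,160,432,202),150,"top",.0125)]
T=cams.camera_model("top");print("post top",ray("top",278,176,.042))
for u,v in((209,233),(288,232),(374,251),(441,235),(302,177),(333,179)):print(u,v,d[v,u],hsv[v,u])
for n,r in(("top",(190,160,460,280)),("scene",(180,120,440,330))):
    i=np.load(f"pics/{n}0.npz")["im"][r[1]:r[3],r[0]:r[2]]
    i=cv2.resize(i,None,fx=2.8,fy=2.8,interpolation=cv2.INTER_CUBIC);cv2.imwrite(f"pics/{n}_crop.png",i)
E
```

```text
dies
[409.4    248.0333] [ 435.8719 -175.9866   24.5057   25.2204  436.1372 -176.1506   26.8465]
[374.0227 250.8864] [429.8581 -92.5495  34.2682  35.6297 429.7187 -92.2632  37.3515]
[255.9 243. ] [449.5806 186.1344  16.3031  18.1945 449.5057 186.7185  19.1754]
[287.5714 232.4286] [474.1652 111.3679  22.2293  23.2832 474.3794 111.6     25.2751]
[208.7895 233.1754] [473.3363 297.3048  46.8684  48.2271 473.5762 296.9418  49.9929]
[441.     234.8611] [ 466.9492 -252.2676   58.0427   59.5718  466.8467 -251.6561   62.1113]
marks
[396.2933 183.7867] [ 590.252  -150.1569   64.5996   65.193   590.4431 -150.2968   67.5945]
[367.0921 183.0921] [592.1145 -79.6638  64.3406  65.1127 591.6582 -79.945   67.6852]
[332.8442 178.987 ] [602.2897   3.0878  64.1442  64.9875 602.1712   3.2216  67.2664]
[301.8933 177.68  ] [606.5276  77.8272  64.0376  65.1331 606.5192  78.0899  67.3668]
post top [0.6044 0.1324 0.042 ]
209 233 0.9204667 [ 15   4 116]
288 232 0.9150571 [110  27 172]
374 251 0.9108251 [111  25 171]
441 235 0.9186368 [90  3 87]
302 177 0.9619388 [105  35 116]
333 179 0.96042234 [102  32 118]
```

View pics/top_crop.png

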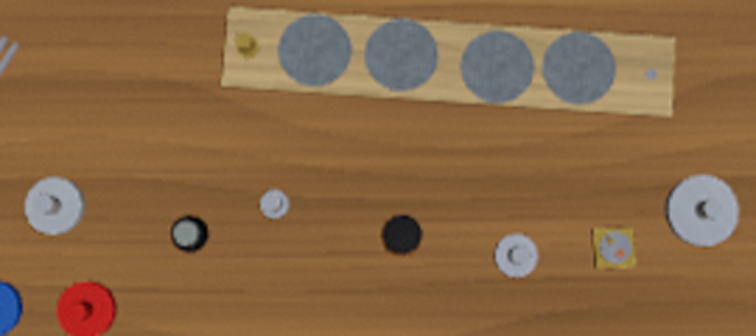

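The sizes measure close to 24, 36, 48 and 60 mm, and the marks 64 mm. Mark spacing is 71–83 mm, and the post is about 55 mm from mark_a, so the choice stands. I'll place die_24 first.

```bash
cat >> h.py <<'E'
a=np.pi/2+0.07
Q=[0,np.cos(a/2),np.sin(a/2),0]
def place(src,dst,force=20,h=.017):
    (x,y),(p,q)=src,dst
    move_gripper(.05,force)
    env.goto([x,y,.10],Q)
    env.move_linear([x,y,h],velocity=.12)
    move_gripper(.0,force); s=state();print("grip",s["gripper_width"],s["grip_force"],s["time_s"],s["eef_pos"])
    if not .012<s["gripper_width"]<.02: move_gripper(.05);env.move_linear([x,y,.10]);return print("MISSED")
    env.move_linear([x,y,.10],velocity=.15)
    env.goto([p,q,.10],Q)
    env.move_linear([p,q,.04],velocity=.12)
    env.move_linear([p,q,.0130+h],velocity=.03)
    s=state();print("down",s["gripper_width"],s["contact_force"],s["eef_pos"],s["time_s"])
    move_gripper(.04); env.move_linear([p,q,.10],velocity=.15); print("t",state()["time_s"])
E
python3 - <<'E'
from h import *
for p in((.474,.1114),(.43,-.0925),(.4733,.2973),(.467,-.2521),(.59,-.15),(.6065,.0778)):
    for z in(.017,.1):
        q=solver.inverse_kinematics([*p,z],Q);print(p,z,None if q is None else np.array(q))
place((.4742,.1114),(.6065,.0778))
im,d=cams.grab_frame("top");cv2.imwrite("pics/top1.png",im[100:300,150:480].repeat(2,0).repeat(2,1))
E
```

```text
(0.474, 0.1114) 0.017 [ 0.3034  0.5704 -0.7269  2.0675  0.58    0.7139 -0.7289]
(0.474, 0.1114) 0.1 [ 0.5056  0.4904 -0.977   2.0212  0.5215  0.9004 -0.6848]
(0.43, -0.0925) 0.017 [ 0.5611  0.4402 -0.4854  2.1833  0.3629  0.5944 -0.1189]
(0.43, -0.0925) 0.1 [ 0.6369  0.2802 -0.5572  2.1372  0.2104  0.7759  0.0162]
(0.4733, 0.2973) 0.017 [ 0.0543  0.7469 -0.8912  1.8884  0.7531  0.8831 -1.1498]
(0.4733, 0.2973) 0.1 [ 0.071   0.5952 -0.9031  1.8498  0.5612  0.9743 -1.0083]
(0.467, -0.2521) 0.017 [ 0.7608  0.5481 -0.4007  1.9699  0.3265  0.6861  0.2276]
(0.467, -0.2521) 0.1 [ 0.7886  0.4143 -0.4287  1.9298  0.2258  0.8442  0.3109]
(0.59, -0.15) 0.017 [ 0.5923  0.6838 -0.5312  1.768   0.4555  0.8148 -0.0893]
(0.59, -0.15) 0.1 [ 0.615   0.5671 -0.5594  1.7303  0.3587  0.9478 -0.0162]
(0.6065, 0.0778) 0.017 [ 0.2586  0.7049 -0.594   1.7593  0.5105  0.8363 -0.5055]
(0.6065, 0.0778) 0.1 [ 0.3226  0.6049 -0.6829  1.7202  0.4474  0.978  -0.459 ]
grip 0.015269113322442357 20.000399351119995 5.0417 [0.4743 0.1114 0.0171]
down 0.015922109275374387 [-0.2978 -0.056  -0.5959] [0.6065 0.0778 0.03  ] 7.4833
t 8.6833
```

View pics/top1.png

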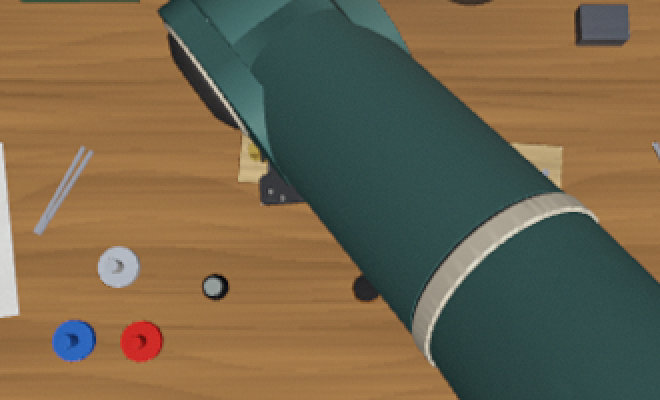

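The arm hides the strip in this view. The grip width was 15.3–15.9 mm, which fits the stem. I'll do die_36 next, then move aside to check both.

Run:
```python
from h import *
place((.4299,-.0925),(.6023,.0031),30)
env.goto([.35,-.45,.2],Q)
im,d=cams.grab_frame("top");np.savez("pics/top2.npz",im=im,d=d);cv2.imwrite("pics/top2.png",im[140:300,180:470].repeat(2,0).repeat(2,1))
print(state()["time_s"])
```

```text
grip 0.015461802260305416 30.00064194202423 11.575 [ 0.43   -0.0926  0.0171]
down 0.01534749817253929 [ 0.2047  0.4081 -0.7967] [0.6023 0.0032 0.03  ] 14.2167
t 15.4167
17.375
```

View pics/top2.png

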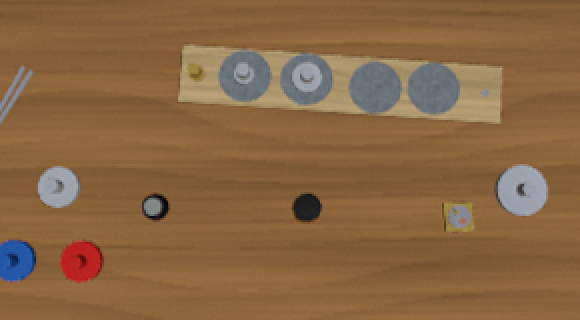

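Die_24 stands at crop (244,73) on the first mark and die_36 at (307,76) on the second. Both are upright and near the centre. Now the other two.

Run:
```python
from h import *
place((.4733,.2973),(.5920,-.0797),40)
place((.4669,-.2522),(.5902,-.1502),50)
env.goto([.35,-.45,.2],Q)
im,d=cams.grab_frame("top");np.savez("pics/top3.npz",im=im,d=d)
im2,_=cams.grab_frame("scene")
cv2.imwrite("pics/top3.png",np.vstack([cv2.resize(im[155:215,260:440],None,fx=4,fy=4,interpolation=2),cv2.resize(im2[180:330,240:420],(720,350))[:350]]))
g=cv2.cvtColor(im,cv2.COLOR_BGR2HSV);m=((g[...,2]>135)&(g[...,1]<70)).astype(np.uint8)*255
print("discs");[print(*b) for b in blobs(im,m,(285,160,415,202),8,"top",.026)]
print(state()["time_s"])
```

```text
grip 0.015049031168378486 40.00079870223999 21.9583 [0.4734 0.2973 0.0171]
down 0.015023869658831948 [ 0.3545 -1.3657 -1.615 ] [ 0.592  -0.0797  0.03  ] 25.2583
t 26.4667
grip 0.014818127384786245 50.001166462898254 29.2083 [ 0.4669 -0.2523  0.0171]
down 0.015219387003263328 [ 0.0763 -1.395  -0.9047] [ 0.5902 -0.1501  0.03  ] 31.725
t 32.9333
discs
[367.5818 182.2727] [591.7444 -78.7306  45.6012  47.0078 591.9482 -78.5515  49.0656]
[397.8219 183.1918] [ 589.7765 -150.8403   57.1949   60.6131  588.4604 -150.0282   63.9377]
[333.025 178.   ] [602.3858   2.9673  33.9284  34.8561 602.4559   2.3481  36.4861]
[301.5    176.0333] [607.2642  78.3532  21.7031  24.9676 608.0366  78.1827  26.5603]
34.5083
```

View pics/top3.png

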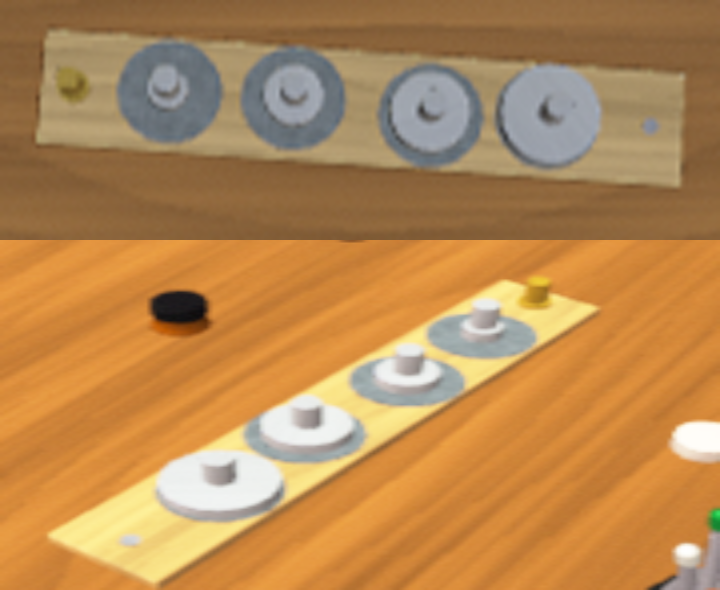

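All four dies stand upright on their marks, smallest to largest from the brass post, and each measures within about 1.5 mm of its mark's centre. I'm handing it in.

```bash
python3 -c "
from rig import ticket
print(ticket.sign_off())"
```

```text
the job is handed in; nothing more can be done
None
```

The job is handed in at about 35 s: all four dies stand upright in size order from the brass post, each measured within about 1.5 mm of its mark's centre; the sign-off returned no verdict.

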